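# Open the cleaner jug for a refill

### The job

Get ready to refill the empty cleaner bottle behind the pastry counter: first lift the metal funnel out of its drip cup and set it upright, spout down and fully home, in the neck of the bottle, and let go of it. Then press the jug's push-and-turn safety cap straight down and, keeping it pressed, twist it anticlockwise until it is free, and lift it off; finish while still holding the cap in the gripper, upright, about 8 cm above the jug's open mouth. Leave the funnel in the bottle, do not tip the bottle, and leave the sugar shaker and the pastry box alone.

Things in the scene. Friction and masses are not known exactly. Their poses are not given: they have to be found in the camera images.
- jug: white cleaner jug clamped in a 190 x 140 mm steel tray with 22 mm rim; it does not move. Body 150 (x) x 110 (y) mm, flat top at 118 mm, round shoulder (radius 50 mm at 117 mm, 24 mm at 133 mm height), neck on its centre axis; loop handle on the +x side, out to 108 mm from the axis, below 117 mm. Origin on the table under the neck, z up.
- jug_mouth (a point): centre of the jug neck's top, 165 mm above the table, on the neck's vertical axis; axes as the jug's. Hidden under the cap at the start.
- cap: black push-and-turn cap, 58 mm across its ribbed skirt, 45 g; origin: centre of the skirt's lower edge, z up. Flat top 29 mm above the origin; on it a straight grip bar, 48 mm long (cap's x), 14 mm thick (y), 22 mm high, up to 51 mm above the origin. Locked at the start: its x is the jug's x, its origin 150 mm above the table. Three bayonet lugs inside, 5 mm high; lifted 20 mm it clears the neck.
- cap_bar (a point): middle of the cap's grip bar, 40 mm above the cap's origin; axes as the cap's. To open: press the cap straight down at least 5 mm (best 6 to 8), keep it down and turn it anticlockwise seen from above. It must stay down for 46 degrees; it then lifts straight off between 50 and 70 degrees, best at 60; a stop ends the turn near 75. Unpressed, it does not turn; clockwise it never turns.
- liner (a joint): sprung liner under the cap: how far the cap is pressed down, in m. 0 with the cap locked and not pressed, growing as it is pressed, to a hard stop at 0.0085; about -0.002 with the cap off. Pushes up with about 5 N at 0, plus 1 N per mm (11 N at 6 mm).
- bottle: empty white refill bottle, loose, about 0.4 kg, 86 mm in diameter, 130 mm tall: straight body to 80 mm, sloping shoulder to 104 mm, then a neck 34 mm outside and 26 mm inside diameter. Origin at the centre of its underside, z up.
- bottle_mouth (a point): centre of the bottle neck's upper rim, 130 mm above the bottle's origin, z up.
- funnel: metal funnel, 91 mm tall, about 60 g: tapered spout 16 mm across at its tip, 22 mm at 45 mm up; there a flat flange 40 mm across, 3 mm thick; cone out to 56 mm at 63 mm; then a straight round collar 56 mm across from 63 to 91 mm, gripped across its outside. Origin: spout tip, z up to the collar. In the cup the tip is 15 mm above the table; fully home in the bottle the flange rests on the rim, tip 45 mm below it.
- funnel_collar (a point): centre of the funnel's collar at its mid-height, 77 mm above the spout tip.
- drip_cup: white ceramic drip cup that holds the funnel: tube 44 mm outside, 32 mm inside diameter, 60 mm tall, on a 90 mm round foot 5 mm thick; fixed. Origin at the centre of its underside.
- shaker: sugar shaker, a glass jar with steel lid, 60 mm in diameter, 110 mm tall, bystander. Origin at the centre of its underside.
- pastry_box: gold pastry box 100 x 140 x 52 mm, bystander. Origin at the centre of its underside, long side along y.
Things that resemble listed ones, but are neither listed nor needed, are in the scene too. Leave any purple or yellow look-alike of the funnel alone.

How it is judged (in metres and radians):
On the way, in this order (a step that is already met when the one before it is completed fails the run):
1. the funnel stands fully home in the bottle's neck, let go (horizontal distance between funnel and bottle_mouth below 0.007 m and z of funnel in the frame of bottle_mouth between -0.05 and -0.041 m and angle between funnel's own z axis and vertical below 0.15 rad and angle between bottle's own z axis and vertical below 0.1 rad and contact force between the fingers and funnel below 0.1 N), for 0.2 s.
2. the cap is pressed down before it is turned (value of joint liner above 0.004 m and angle between the x axis of cap and the x axis of jug, either way round below 0.2 rad), for 0.05 s.
3. the cap is turned while it is kept pressed (value of joint liner above 0.003 m and angle between the x axis of cap and the x axis of jug, either way round above 0.4 rad), for 0.05 s.
4. the cap is off the jug, in the gripper (z of cap in the frame of jug_mouth above 0.03 m and contact force between cap and jug below 0.05 N and contact force between the fingers and cap above 1 N), for 0.1 s.
At the end, for the whole second after the job is handed in: Gripper holds the cap (over 1 N) still, upright (0.35 rad), lower edge 40-140 mm above and within 35 mm sideways of the jug mouth, clear of the jug; funnel let go, upright (0.15 rad), within 7 mm of the neck centre, tip 41-50 mm below the rim; bottle upright (0.1 rad), at rest (all of step 1 and all of step 4 and z of cap in the frame of jug_mouth between 0.04 and 0.14 m and horizontal distance between cap and jug_mouth below 0.035 m and angle between cap's own z axis and vertical below 0.35 rad and linear speed of cap below 0.05 m/s and linear speed of bottle below 0.03 m/s); the arm keeps its last pose, push and grip.
It fails at once if the bottle is tipped (angle between bottle's own z axis and vertical above 0.35 rad).
It fails at once if the shaker is disturbed (moved over 30 mm) (distance of shaker from where it was at the start of the episode above 0.03 m).
It fails at once if the pastry box is disturbed (moved over 30 mm) (distance of pastry_box from where it was at the start of the episode above 0.03 m).
It also fails if it takes over 56 s, if anything falls off the work surface, if the arm or the gripper's body presses on something with over 40 N, if the wrist force passes 120 N, or if a joint passes its speed limit or range.

### The arm

A 6-joint arm with a two-finger parallel gripper is mounted at the origin on the work surface. World frame = base frame: x ahead of the robot, y to its left, z up, the work surface at z = 0. Lengths are in mm, angles in degrees, forces in N, time in s.
With the tool pointing down it reaches from about 300 to 750 mm from the base axis. Payload 8.5 kg.
Tool frame: the origin (TCP) lies where the fingers leave the gripper's body, on its centre line; the fingertips stand 73 mm ahead of it and the grasp point (between the pads) lies manip.grip_depth ahead of it (manip.grip_depth is the distance from the TCP to the grasp point, in mm); x points along the fingers, y is the direction in which the jaws open and shut, and the axes are right-handed (so a half turn about x gives the same grasp; the last joint's range is limited). The gripper opens to 85 mm and grips with 20 to 120 N. Pads are 22 mm wide; open, the fingers measure 114 mm over their backs; the gripper's body (76 mm by 85 mm) begins 54 mm behind the grasp point. The pads swing forward as they close: fully open they stand 13 mm farther back than shut.
Start: joints at [-88.539, 21.807, 74.336, -0, 83.858, -12.336], TCP at [131.159, -534.114, 303.922] pointing down, gripper open.
Joint ranges: [-178.18, 178.18], [-50.72, 133.34], [12.68, 142.11], [-81.47, 261.47], [9.98, 163.14], [-165.26, 165.26]. Speed limits (degrees/s): [136.94, 136.94, 180, 180, 180, 180].

### API

Orientations are given as [roll, pitch, yaw] about the fixed x, y, z axes, in that order (R = Rz(yaw) Ry(pitch) Rx(roll)).
In Python, from bench import manip, jaws, solver, sense, imaging, order gives the robot as it stands. The module is installed in compiled form; this text tells all that it offers. Calls block until the motion is done:
- manip.move_ptp(position, orientation): joint-space move of the TCP to a pose.
- manip.line_to(position, rotation=None, velocity=150): straight line of the TCP; rotation=None keeps the orientation; velocity is the mean speed in mm/s.
- manip.goto_joints(angles): joint-space move.
- jaws.command_gripper(opening, newtons=None): opening from 0.0 (shut) to 1.0 (fully open); newtons is the grip in N (None keeps the last); returns when the fingers have stopped.
- manip.hold(seconds).
- solver.inverse_kinematics(position, orientation): joint angles nearest the present ones, or None.
- sense(): the state.
- imaging.grab_frame(name): name is "scene" or "side" or "wrist"; returns (picture, depth): 420x560x3 uint8, red, green, blue; 420x560 float32, mm along the optical axis (not along the pixel's ray), 0 where there is no reading.
- imaging.camera_params(name): a dict with "fx", "fy", "cx", "cy" (pixels), "origin" and "attitude" of the camera in the world. Camera axes: x right, y up, looking along -z (the intrinsics and any distortion apply to the point x, -y, -z); pixel columns grow to the right and rows downward; lengths in mm; the calibration is good to about 2 mm. The wrist camera is an equidistant fisheye: a pixel r from the principal point sees the ray r / f radians off the axis. A picture is of the moment at which its call begins: read the wrist's pose just before it. camera_params takes no time and is no camera call; for the wrist camera it gives the pose at the moment of the call.
A pose or a line that the arm cannot do raises manip.PlanningError and nothing moves.
- order.close_job(): hands the job in, once; it reports no verdict.
Trained networks look in the newest picture that a camera, given by its name, has taken for a name from the list of things; names that differ only in an ending like _2 or _b are one class to them, and where a whole thing is asked for, a point or a joint stands for the part that bears it (a point fixed in the world has none). Each returns a list of dicts, best first, with "confidence" (0 to 1); they miss things now and then, are a little off and sometimes report something else, mostly with a low value. They report only what shows in the picture. A call takes as long as a camera call. They do not tell look-alikes from the thing itself.
- imaging.search_frame(camera, target): "extent" ([left, top, width, height] in pixels, round what is visible of it).
- imaging.place_of(camera, target): "pixel" ([column, row] in pixels: a listed point, or the origin of a listed thing).
The state is a dict: "clock": time; "joint_positions": joint angles; "joint_vel": joint speeds; "effort": joint torques, N m; "tool_pos": TCP position; "eef_rot": TCP orientation; "wrist_force": force on the tool from outside, world axes, zero at the start; "ft_torque": the same for the moment, N m; "width": opening from 0.0 (shut) to 1.0 (fully open).
Only numpy, scipy, OpenCV 4.12 (cv2) and the standard library are available. Lean on these libraries where they do the work, as an engineer would, in place of code of your own. Each camera call takes 0.05 s, during which the arm holds its last target. There are 200 camera calls.

## Working session

There is one attempt and no reset: what is moved stays moved. The work goes in short steps, each a Python script; the robot and the scene stay as the last script left them, time stands still between calls to the robot, and variables do not carry over. Pictures are saved under pics/ and viewed, about 8 in all and at most 12, crops included, and the job is handed in when it is done.

```bash
mkdir -p pics; cat > h.py <<'E'
import numpy as np, cv2
from scipy.spatial.transform import Rotation as R
from bench import manip, jaws, solver, sense, imaging, order
def cam(n):
    p=imaging.camera_params(n); return p
def att(p):
    a=np.array(p["attitude"],float)
    return a if a.shape==(3,3) else R.from_euler("xyz",a,degrees=True).as_matrix()
def deproj(p,u,v,d):
    # pinhole: world points
    u,v,d=map(np.asarray,(u,v,d))
    c=np.stack([(u-p["cx"])/p["fx"]*d,-(v-p["cy"])/p["fy"]*d,-d],-1)
    return c@att(p).T+np.array(p["origin"])
def ray_z(p,u,v,z):
    o=np.array(p["origin"]); q=deproj(p,u,v,1.0)-o
    return o+q*(z-o[2])/q[2]
def proj(p,w):
    c=(np.asarray(w)-np.array(p["origin"]))@att(p)
    return p["cx"]+p["fx"]*c[0]/-c[2], p["cy"]-p["fy"]*c[1]/-c[2]
def save(n,img): cv2.imwrite(f"pics/{n}.png",cv2.cvtColor(img,cv2.COLOR_RGB2BGR))
E
python3 - <<'E'
from h import *
print(manip.grip_depth, sense())
for n in("scene","side"):
    im,d=imaging.grab_frame(n); save(n,im); np.savez(f"{n}.npz",im=im,d=d); print(n,imaging.camera_params(n))
    for t in("jug","cap","cap_bar","bottle","bottle_mouth","funnel","funnel_collar","drip_cup","shaker","pastry_box"):
        print(t,[(np.round(x["pixel"]).tolist(),round(x["confidence"],2)) for x in imaging.place_of(n,t)][:4])
E
```

```text
53.900000000000006 {'clock': 0.0, 'joint_positions': array([-8.85391950e+01,  2.18403769e+01,  7.43855209e+01, -8.00049358e-04,
        8.38575232e+01, -1.23358217e+01]), 'joint_vel': array([ 0.10134215, -0.00300072,  0.00572657, -0.10841779, -0.06386114,
       -0.0658789 ]), 'effort': array([-1.59735200e-04, -4.48465204e+01, -2.31280947e+01, -1.11369347e-04,
        4.77186069e-03,  2.34035255e-06]), 'tool_pos': array([ 131.15170547, -533.93468608,  303.31293146]), 'eef_rot': array([-101.78958343,   89.91657523,   92.00712946]), 'wrist_force': array([-0.39898457,  0.33614431, -0.30987594]), 'ft_torque': array([ 0.05037376, -0.01003736, -0.0132204 ]), 'width': 1.0032200457311036}
scene {'fx': 489.7060065792742, 'fy': 489.7060065792742, 'cx': 283.99738950274224, 'cy': 211.9040985711957, 'origin': array([ 932.31450961, -635.66663972,  862.87702301]), 'attitude': array([45.87667499,  0.77380976, 31.33007406])}
jug [([195.0, 321.0], 0.69)]
cap [([180.0, 276.0], 0.56)]
cap_bar [([182.0, 262.0], 0.93)]
bottle [([309.0, 184.0], 0.8)]
bottle_mouth [([309.0, 144.0], 0.58)]
funnel [([228.0, 2
[... 287 characters left out ...]
 408.6290339633711, 'cx': 282.14426010427354, 'cy': 206.2706724385021, 'origin': array([ 14.42506994, 478.28767883, 660.4648298 ]), 'attitude': array([  53.51686497,    0.67246461, -130.69684516])}
jug [([387.0, 221.0], 0.83), ([308.0, 240.0], 0.48)]
cap [([393.0, 173.0], 0.96), ([224.0, 332.0], 0.65)]
cap_bar [([398.0, 154.0], 0.67), ([310.0, 244.0], 0.29)]
bottle [([223.0, 332.0], 0.67)]
bottle_mouth [([220.0, 280.0], 0.85)]
funnel [([346.0, 303.0], 0.89), ([261.0, 253.0], 0.83), ([312.0, 268.0], 0.71), ([310.0, 242.0], 0.47)]
funnel_collar [([352.0, 281.0], 0.94), ([257.0, 231.0], 0.8), ([310.0, 243.0], 0.78)]
drip_cup [([391.0, 173.0], 0.54)]
shaker [([281.0, 206.0], 0.68)]
pastry_box []
```

View pics/scene.png

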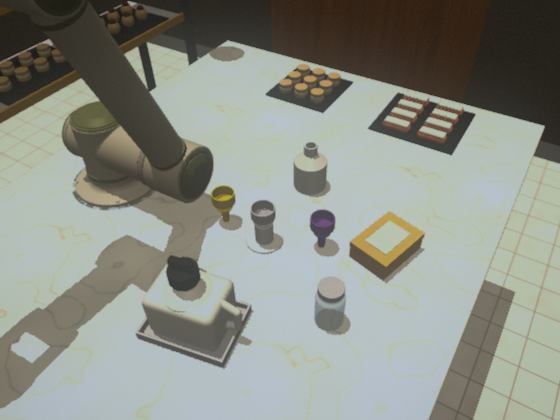

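View pics/side.png

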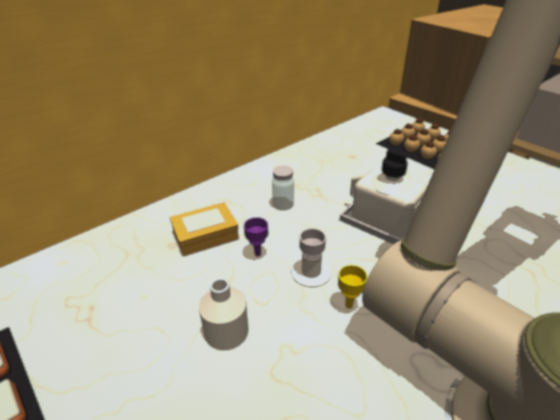

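```bash
python3 - <<'E'
from h import *
P={}
for n in("scene","side"):
    z=np.load(n+".npz"); p=cam(n); v,u=np.mgrid[:420,:560]; w=deproj(p,u,v,z["d"]); w[z["d"]<=0]=np.nan; P[n]=w
    print(n,"table z",np.nanmedian(w[...,2][150:400,100:500]))
np.savez("pts.npz",**P)
def ray(n,u,v,z): return ray_z(cam(n),u,v,z).round(1)
print("collar",ray("scene",263,213,92),ray("side",311,243,92))
print("mouth",ray("scene",309,144,130),ray("side",220,280,130))
print("bar",ray("scene",182,262,190),ray("side",398,154,190))
print("capo",ray("scene",180,276,150),ray("side",393,173,150))
print("cup",ray("scene",265,237,0),"shaker",ray("scene",330,318,0),"box",ray("scene",384,252,0),'yellow',ray("scene",228,219,0),'purple',ray("scene",317,245,0))
def fit(xy,r):
    from scipy.optimize import least_squares
    f=lambda c:np.hypot(xy[:,0]-c[0],xy[:,1]-c[1])-r
    return least_squares(f,np.median(xy,0),loss="soft_l1",f_scale=2)
for nm,g,ra,z0,z1,r in(("collar",(490,-350),60,80,104,28),("bottleneck",None,0,108,128,17),("bottlebody",None,0,15,75,43),("skirt",None,0,155,175,29)):
  for n,w in P.items():
    c={"collar":ray(n,*((263,213) if n=="scene" else (311,243)),92),"skirt":ray(n,*((180,276) if n=="scene" else (393,173)),150)}.get(nm,ray(n,*((309,144) if n=="scene" else (220,280)),130))[:2]
    m=(np.hypot(w[...,0]-c[0],w[...,1]-c[1])<r+15)&(w[...,2]>z0)&(w[...,2]<z1)
    q=w[m]
    if len(q)>10:
        s=fit(q[:,:2],r); print(nm,n,len(q),s.x.round(1),"res",np.abs(s.fun).mean().round(1),"zmax",w[...,2][(np.hypot(w[...,0]-s.x[0],w[...,1]-s.x[1])<r)].max().round(1))
# bar: points z>182
for n,w in P.items():
    c=ray(n,*((182,262) if n=="scene" else (398,154)),190)[:2]
    m=(np.hypot(w[...,0]-c[0],w[...,1]-c[1])<40)&(w[...,2]>184)&(w[...,2]<210); q=w[m].astype(np.float32)
    print("bar",n,len(q),q.mean(0).round(1),cv2.minAreaRect(q[:,:2]))
    for lo,hi,lab in((113,121,"jugtop"),):
        m=(np.hypot(w[...,0]-c[0],w[...,1]-c[1])<100)&(w[...,2]>lo)&(w[...,2]<hi); q=w[m].astype(np.float32); print(lab,n,len(q),cv2.minAreaRect(q[:,:2]))
    m=(np.hypot(w[...,0]-c[0],w[...,1]-c[1])<125)&(w[...,2]>12)&(w[...,2]<27); q=w[m].astype(np.float32); print("tray",n,len(q),cv2.minAreaRect(q[:,:2]))
im=np.load("scene.npz")["im"]; a=cv2.resize(im[170:260,200:350],None,fx=4,fy=4,interpolation=cv2.INTER_CUBIC); save("crop",a)
b=cv2.resize(im[240:360,120:260],None,fx=4,fy=4,interpolation=cv2.INTER_CUBIC); save("jug",b)
E
```

```text
scene table z 1.0888723437631143
side table z 0.5769052129172678
collar [471.1  10.8  92. ] [464.1  21.   92. ]
mouth [457.8 245.3 130. ] [469.6 239.3 130. ]
bar [ 473.4 -250.7  190. ] [ 476.5 -267.2  190. ]
capo [ 464.7 -255.9  150. ] [ 468.5 -247.5  150. ]
cup [465.4  21.    0. ] shaker [ 705.3 -102.3    0. ] box [729.7 122.1   0. ] yellow [352.4  25.4   0. ] purple [585.3  62.    0. ]
collar scene 353 [467.5  12.6] res 1.5 zmax 109.6
collar side 423 [465.3  15.8] res 1.5 zmax 107.8
bottleneck scene 125 [462.  243.4] res 1.9 zmax 133.6
bottleneck side 248 [459.5 246.9] res 1.8 zmax 131.4
bottlebody scene 580 [460.9 244.8] res 1.2 zmax 133.6
bottlebody side 956 [461.2 245.9] res 0.5 zmax 131.4
skirt scene 229 [ 512.6 -288. ] res 7.1 zmax 182.1
skirt side 191 [ 472.7 -255. ] res 0.9 zmax 202.9Traceback (most recent call last):
  File "<stdin>", line 28, in <module>
cv2.error: OpenCV(4.12.0) /io/opencv/modules/imgproc/src/convhull.cpp:143: error: (-215:Assertion failed) total >= 0 && (depth == CV_32F || depth == CV_32S) in function 'convexHull'
```

```bash
python3 - <<'E'
from h import *
P=np.load("pts.npz"); c=np.array([471,-254])
for n in P:
    w=P[n]; r=np.hypot(w[...,0]-c[0],w[...,1]-c[1])
    for lab,rr,lo,hi in(("bar",40,183,210),("top",100,113,122),("tray",125,14,27),("body",100,30,105)):
        q=w[(r<rr)&(w[...,2]>lo)&(w[...,2]<hi)].astype(np.float32)
        if len(q)>5: print(lab,n,len(q),q.mean(0).round(1),np.round(q.min(0)),np.round(q.max(0)),cv2.minAreaRect(np.ascontiguousarray(q[:,:2])))
        else: print(lab,n,len(q))
im=np.load("scene.npz")["im"]; a=cv2.resize(im[170:260,200:350],None,fx=4,fy=4,interpolation=cv2.INTER_CUBIC)
b=cv2.resize(im[240:360,120:270],None,fx=4,fy=4,interpolation=cv2.INTER_CUBIC); save("crop",np.vstack([a[:,:600],b[:240]]).copy()); save("crop",np.vstack([a[30:330],b[:, :600][:290]]))
E
```

```text
bar scene 320 [ 477.2 -258.6  196.6] [ 450. -267.  183.] [ 499. -245.  205.] ((474.410400390625, -256.4860534667969), (48.28757858276367, 15.677797317504883), 10.565662384033203)
top scene 1772 [ 489.9 -267.1  117.6] [ 398. -319.  113.] [ 552. -195.  122.] ((476.2275085449219, -256.5449523925781), (146.57528686523438, 105.28343200683594), 10.850959777832031)
tray scene 820 [ 505.4 -290.7   21.1] [ 387. -343.   14.] [ 581. -170.   27.] ((473.90606689453125, -256.811767578125), (192.20559692382812, 142.16041564941406), 10.984857559204102)
body scene 2020 [ 510.2 -289.4   69.6] [ 413. -323.   30.] [ 570. -192.  105.] ((503.7485656738281, -284.9210205078125), (174.43695068359375, 84.98735809326172), 46.4272575378418)
bar side 208 [ 469.3 -250.1  194.4] [ 447. -266.  183.] [ 495. -242.  203.] ((471.55462646484375, -252.6143798828125), (48.81527328491211, 16.97519302368164), 11.654192924499512)
top side 853 [ 460.  -240.1  117.2] [ 395. -312.  113.] [ 550. -192.  122.] ((471.4441223144531, -252.368408203125), (142.6309356689453, 106.42058563232422), 11.165525436401367)
tray side 460 [ 470.  -193.6   20. ] [ 388. -228.   14.] [ 563. -166.   27.] ((475.62744140625, -196.64498901367188), (61.50588607788086, 175.3043975830078), 89.58535766601562)
body side 1682 [ 455.7 -206.7   70. ] [ 390. -288.   30.] [ 568. -186.  105.] ((474.5379638671875, -225.1334991455078), (175.24118041992188, 76.66015625), 18.08945655822754)
```

View pics/crop.png

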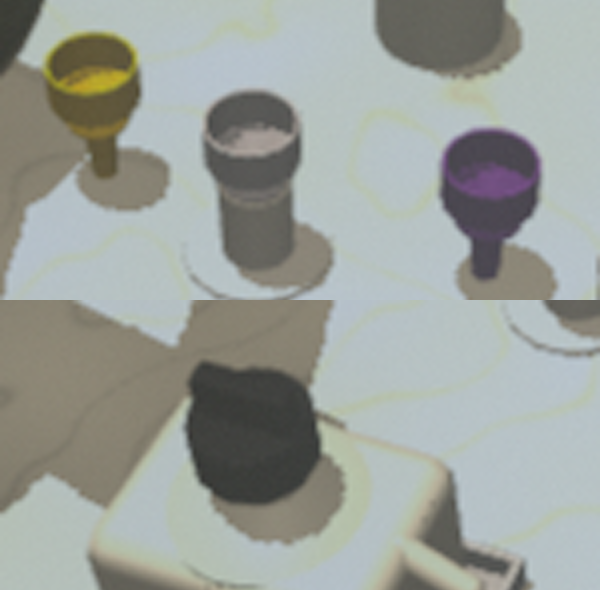

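```bash
cat >> h.py <<'E'
def down(a):
    c,s=np.cos(np.radians(a)),np.sin(np.radians(a))
    return R.from_matrix(np.array([[0,c,s],[0,s,-c],[-1,0,0]])).as_euler("xyz",degrees=True)
def fish(p,u,v,d):
    x,y=(u-p["cx"])/p["fx"],(v-p["cy"])/p["fy"]; th=np.hypot(x,y); k=np.tan(th)/np.maximum(th,1e-9)
    return np.stack([x*k*d,-y*k*d,-d],-1)@att(p).T+np.array(p["origin"])
def wrist():
    p=cam("wrist"); im,d=imaging.grab_frame("wrist"); v,u=np.mgrid[:420,:560]
    w=fish(p,u,v,d); w[d<=0]=np.nan; return p,im,w
def fish_z(p,u,v,z):
    o=np.array(p["origin"]); q=fish(p,np.array(u),np.array(v),np.array(1.0))-o; return o+q*(z-o[2])/q[2]
E
python3 - <<'E'
from h import *
for nm,xy,z in(("cap",(473,-254.5),(180,230)),("fun",(466.4,14.2),(90,110)),("bot",(461,245.3),(120,140))):
    for a in (101,-79): print(nm,a,solver.inverse_kinematics([*xy,330],down(a)).round(1), solver.inverse_kinematics([*xy,250],down(a+65)))
for nm,xy,t,z in(("cap",(473,-254.5),"cap_bar",190),("fun",(466.4,14.2),"funnel_collar",92),("bot",(461,245.3),"bottle_mouth",130)):
    ja=[solver.inverse_kinematics([*xy,330],down(a)) for a in(101,-79)]
    manip.goto_joints(min(ja,key=lambda j:abs(j[5])))
    manip.hold(.2)
    p,im,w=wrist(); save("w_"+nm,im); np.savez("w_"+nm,w=w,im=im)
    print(nm,sense()["tool_pos"].round(1),[(np.round(x["pixel"]),round(x["confidence"],2),fish_z(p,*x["pixel"],z).round(1)) for x in imaging.place_of("wrist",t)][:4])
print({k:p[k] for k in p if k not in("origin","attitude")},sense()["clock"],sense()["joint_positions"])
E
```

```text
cap 101 [ -40.9   19.5   73.5    0.    87.  -141.9] [-40.91883544  23.15186974  81.62102463   0.          75.22710562
 153.08116456]
cap -79 [-40.9  19.5  73.5   0.   87.   38.1] [-40.91883544  23.15186974  81.62102463   0.          75.22710562
 -26.91883544]
fun 101 [ -12.8   12.2   83.9    0.    83.8 -113.8] None
fun -79 [-12.8  12.2  83.9   0.   83.8  66.2] [-12.84093481  16.48905625  92.24493701   0.          71.26600674
   1.15906519]
bot 101 [ 15.   18.   75.9  -0.   86.2 -86. ] [ 1.50141918e+01  2.17435418e+01  8.39568566e+01 -2.54444375e-14
  7.42996015e+01 -1.50985808e+02]
bot -79 [15.  18.  75.9 -0.  86.2 94. ] [ 1.50141918e+01  2.17435418e+01  8.39568566e+01 -2.54444375e-14
  7.42996015e+01  2.90141918e+01]
cap [ 472.8 -255.   329.9] []
fun [466.6  13.4 329.9] [(array([258., 285.]), 0.83, array([360.1,  19.5,  92. ])), (array([253.,  55.]), 0.81, array([589.5,  65.3,  92. ])), (array([281., 190.]), 0.59, array([466.5,  14.4,  92. ]))]
bot [461.1 245.2 330. ] [(array([278., 201.]), 0.95, array([462.9, 243.1, 130. ]))]
{'fx': 325.19226210127806, 'fy': 325.19226210127806, 'cx': 281.69653770532767, 'cy': 207.5289219411947} 6.9417 [ 1.50029353e+01  1.79604574e+01  7.58533398e+01 -2.97911607e-03
  8.61834520e+01 -8.59813303e+01]<sys>:0: UserWarning: Gimbal lock detected. Setting third angle to zero since it is not possible to uniquely determine all angles.
```

```bash
python3 - 2>/dev/null <<'E'
from h import *
from scipy.optimize import least_squares
def fit(xy,r,c): return least_squares(lambda c:np.hypot(xy[:,0]-c[0],xy[:,1]-c[1])-r,c,loss="soft_l1",f_scale=1)
for nm,c,zz,rads in(("fun",(466.4,14.2),(98,112),(28,27)),("bot",(461,245.3),(123,136),(15,17)),("cap",(473,-254.5),(172,184),(29,29)),("cap",(473,-254.5),(192,210),(0,0)),("cap",(473,-254.5),(113,122),(0,0))):
    w=np.load(f"w_{nm}.npz")["w"]; c=np.array(c); r=np.hypot(w[...,0]-c[0],w[...,1]-c[1])
    q=w[(r<(36 if zz[0]>115 or nm=="fun" else 100))&(w[...,2]>zz[0])&(w[...,2]<zz[1])]
    rc=cv2.minAreaRect(q[:,:2].astype(np.float32)) if len(q)>5 else None
    print(nm,zz,len(q),np.median(q,0).round(1),rc, np.percentile(q[:,2],[5,50,95]).round(1))
    if rads[0] and len(q)>5: print("   enclosing",cv2.minEnclosingCircle(q[:,:2].astype(np.float32)),fit(q,rads[0],c).x)
im=np.hstack([np.load(f"w_{n}.npz")["im"][60:360,130:430] for n in("cap","bot")]); save("wv",im)
E
```

```text
fun (98, 112) 643 [464.7  14.1 105.2] ((468.1657409667969, 14.613340377807617), (55.628273010253906, 54.90403366088867), 9.68403148651123) [ 99.3 105.2 106.7]
   enclosing ((468.03521728515625, 14.967724800109863), 28.0862979888916) [468.69038482  15.0499014 ]
bot (123, 136) 580 [461.8 245.3 129.6] ((461.9541931152344, 245.52960205078125), (33.6354866027832, 32.78571319580078), 11.047124862670898) [125.1 129.6 130.8]
   enclosing ((462.22003173828125, 245.4691162109375), 17.166187286376953) [461.56177481 245.39111217]
cap (172, 184) 3454 [ 477.2 -250.8  178.9] ((474.7835388183594, -254.29156494140625), (57.12428665161133, 58.503929138183594), 11.920191764831543) [176.2 178.9 180. ]
   enclosing ((474.1309509277344, -254.5511016845703), 29.553558349609375) [ 470.5395238  -255.33446511]
cap (192, 210) 1554 [ 476.6 -254.2  200.8] ((474.4703674316406, -254.44454956054688), (47.81135559082031, 13.738773345947266), 11.223962783813477) [199.2 200.8 201.8]
cap (113, 122) 9052 [ 506.6 -249.1  117.4] ((476.33197021484375, -254.48046875), (144.71925354003906, 102.8257827758789), 11.165670394897461) [113.8 117.4 120.8]
```

View pics/wv.png

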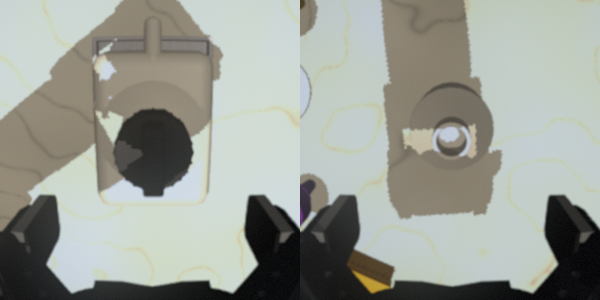

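```bash
python3 - 2>/dev/null <<'E'
from h import *
print(manip.grip_depth)
o=down(-79); F=[467.8,14.8]
manip.goto_joints(solver.inverse_kinematics([*F,240],o))
print(sense()["joint_positions"].round(0))
manip.line_to([*F,146]); 
jaws.command_gripper(0.0,40); s=sense(); print(manip.grip_depth,s["width"],s["wrist_force"].round(1),s["tool_pos"].round(1))
manip.hold(.2)
manip.line_to([*F,306],velocity=120); manip.hold(.2)
p,im,w=wrist(); save("w_lift",im); np.savez("w_lift",w=w)
s=sense(); print(s["clock"],s["width"],s["wrist_force"].round(1),s["tool_pos"].round(1))
r=np.hypot(w[...,0]-F[0],w[...,1]-F[1]); q=w[(r<34)&(w[...,2]>240)&(w[...,2]<285)]
print(len(q),np.percentile(q[:,2],[5,50,95]).round(1),cv2.minEnclosingCircle(q[:,:2].astype(np.float32)))
n,d=imaging.grab_frame("scene"); n2,d2=imaging.grab_frame("side"); 
u,v=map(int,proj(cam("scene"),[*F,220])); u2,v2=map(int,proj(cam("side"),[*F,220]))
save("lift",np.hstack([cv2.resize(a[max(0,y-75):max(0,y-75)+150,max(0,x-65):max(0,x-65)+130],(390,450)) for a,x,y in((n,u,v),(n2,u2,v2))]))
E
```

```text
53.900000000000006
[-13.  17.  93.   0.  70.  66.]
53.900000000000006 0.6576040416196203 [-2.5 -0.5  6.6] [468.1  14.8 147. ]
12.3 0.6550759229892754 [ 0.   0.4 -0.6] [467.8  14.8 305.7]
10258 [242.2 259.  274.1] ((472.0281677246094, 15.71227741241455), 32.990474700927734)
```

View pics/lift.png

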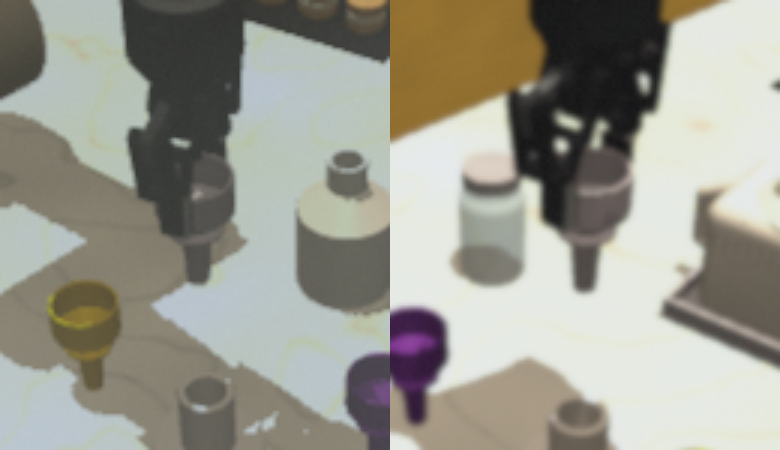

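```bash
cat > fm.py <<'E'
from h import *
from scipy.optimize import least_squares
def spout(c,z0,z1,rad):
    out=[]
    for n in("scene","side"):
        _,d=imaging.grab_frame(n); v,u=np.mgrid[:420,:560]; w=deproj(cam(n),u,v,d); w[d<=0]=np.nan
        q=w[(np.hypot(w[...,0]-c[0],w[...,1]-c[1])<rad+14)&(w[...,2]>z0)&(w[...,2]<z1)]
        if len(q)>8: out.append((n,len(q),least_squares(lambda k:np.hypot(q[:,0]-k[0],q[:,1]-k[1])-rad,c,loss="soft_l1").x.round(1),q[:,2].min().round(1)))
    return out
E
python3 - 2>/dev/null <<'E'
from fm import *
o=down(-79); F=[467.8,14.8]; B=np.array([461.9,245.5])
print("spout at cup",spout(F,165,212,9.5))
print("collar",spout(F,240,262,28))
manip.goto_joints(solver.inverse_kinematics([*B,306],o)); manip.hold(.2)
print("spout at bottle",spout(B,165,212,9.5), "neck",spout(B,108,128,17))
s=sense(); print(s["clock"],s["tool_pos"].round(1),s["wrist_force"].round(1),s["joint_positions"].round(0))
E
```

```text
spout at cup [('scene', 105, array([465.5,  14.5]), np.float64(172.7)), ('side', 133, array([466.2,  15.9]), np.float64(173.3))]
collar [('scene', 294, array([465.7,  11. ]), np.float64(240.0)), ('side', 411, array([466.4,  18.9]), np.float64(240.0))]
spout at bottle [('scene', 92, array([460.4, 244.3]), np.float64(174.5)), ('side', 158, array([460.9, 245.4]), np.float64(173.7))] neck [('scene', 125, array([461.7, 243.2]), np.float64(108.1)), ('side', 260, array([459.7, 246.7]), np.float64(108.0))]
13.9167 [462.1 245.  306. ] [ 0.9  0.  -1. ] [15. 19. 78. -0. 83. 94.]
```

```bash
python3 - 2>/dev/null <<'E'
from h import *
B=[461.9,245.5]
manip.line_to([*B,232],velocity=100)
f0=sense()["wrist_force"][2]
for z in np.arange(229,211,-1.5):
    manip.line_to([*B,z],velocity=25); s=sense(); f=s["wrist_force"]-[0,0,f0]
    print(z,s["tool_pos"][2].round(1),f.round(1))
    if f[2]>4: break
manip.hold(.2); print(sense()["tool_pos"].round(1),sense()["wrist_force"].round(1))
E
```

```text
229.0 229.1 [-0.4  0.8  0.5]
227.5 227.4 [-0.1 -0.6  0.5]
226.0 225.9 [1.1 0.1 1.2]
224.5 224.4 [ 0.1 -0.3  0.4]
223.0 222.9 [ 0.  -0.1  1.1]
221.5 221.4 [ 0.5 -0.4  1. ]
220.0 219.9 [-0.1  0.1  0.9]
218.5 218.4 [-0.   0.2  0.2]
217.0 217.1 [-0.6 -0.3  1.9]
215.5 217.0 [-4.  -1.1 13.4]
[462.  245.6 217. ] [-4.6 -1.1 13.1]
```

```bash
python3 - 2>/dev/null <<'E'
from fm import *
B=[461.9,245.5]
manip.line_to([*B,216.8],velocity=25)
jaws.command_gripper(1.0); manip.hold(.2); manip.line_to([*B,330]); manip.hold(.1)
p,im,w=wrist(); r=np.hypot(w[...,0]-B[0],w[...,1]-B[1]); q=w[(r<36)&(w[...,2]>166)&(w[...,2]<185)]
print("rim z",np.percentile(q[:,2],[5,50,95]).round(1),cv2.minEnclosingCircle(q[:,:2].astype(np.float32)))
print("collar",spout(B,152,170,28),"body",spout(B,15,75,43))
# flange top normal: rim plane fit
q=q[q[:,2]>np.percentile(q[:,2],60)]; A=np.c_[q[:,:2]-B,np.ones(len(q))]; print("tilt",np.linalg.lstsq(A,q[:,2],rcond=None)[0].round(3))
im,_=imaging.grab_frame("side"); u,v=map(int,proj(cam("side"),[*B,100])); save("placed",cv2.resize(im[v-80:v+70,u-70:u+80],(450,450)))
s=sense(); print(s["clock"],s["wrist_force"].round(1))
E
```

```text
rim z [167.3 175.  176.5] ((461.47698974609375, 246.36154174804688), 28.250099182128906)
collar [('scene', 249, array([460.5, 244.3]), np.float64(152.3)), ('side', 471, array([459.2, 247. ]), np.float64(152.0))] body [('scene', 582, array([460.8, 244.8]), np.float64(15.0)), ('side', 948, array([461.2, 246. ]), np.float64(15.0))]
tilt [ 2.00000e-03 -1.00000e-03  1.75954e+02]
19.6917 [ 1.1  0.2 -0.5]
```

View pics/placed.png

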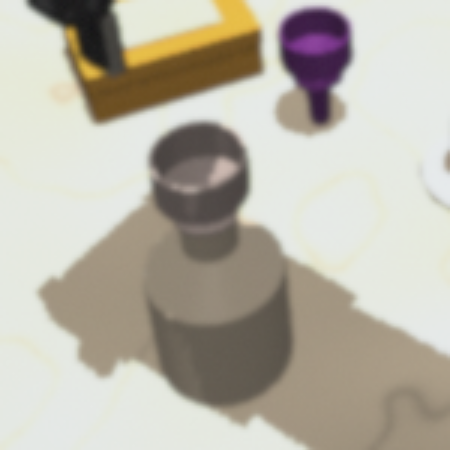

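```bash
python3 - 2>/dev/null <<'E'
from h import *
C=[474.2,-254.5]; a=-78.8; o=down(a)
manip.goto_joints(solver.inverse_kinematics([*C,330],o))
jaws.command_gripper(0.35,120); manip.hold(.2)
f0=sense()["wrist_force"]
manip.line_to([*C,268],velocity=100)
for z in np.arange(266,243,-2):
    manip.line_to([*C,z],velocity=40); s=sense(); f=s["wrist_force"]-f0; print(z,s["tool_pos"].round(1),f.round(1))
    if f[2]>2.5: break
print(s["clock"],s["width"],s["joint_positions"].round(0))
E
```

```text
266 [ 474.2 -254.5  266.3] [0.3 0.4 0.6]
264 [ 474.2 -254.5  263.9] [1.  0.7 0.3]
262 [ 474.2 -254.5  261.9] [ 0.9  0.5 -0.8]
260 [ 474.2 -254.5  259.9] [1.5 0.2 0.1]
258 [ 474.2 -254.5  257.9] [ 0.   0.9 -0.5]
256 [ 474.2 -254.5  255.9] [ 1.2  0.6 -0.1]
254 [ 474.2 -254.5  253.9] [0.7 1.4 0.1]
252 [ 474.2 -254.5  251.9] [0.8 0.4 0.2]
250 [ 474.3 -254.5  250.5] [-0.5  1.7  4. ]
25.3 0.34759381749738 [-41.  23.  81.   0.  75.  38.]
```

```bash
python3 - 2>/dev/null <<'E'
from h import *
C=[474.2,-254.5]
manip.line_to([*C,254.5],velocity=40)
jaws.command_gripper(0.0,120); manip.hold(.2); s=sense(); f0=s["wrist_force"]; print(s["width"],s["tool_pos"].round(1),f0.round(1),s["ft_torque"].round(2))
for d in (2,4,6,7,8,8.7):
    manip.line_to([*C,254.5-d],velocity=30); manip.hold(.1); s=sense(); print(d,s["tool_pos"].round(2),(s["wrist_force"]-f0).round(1),s["width"].round(3))
    if 254.5-s["tool_pos"][2]>6.8: break
im,_=imaging.grab_frame("scene"); u,v=map(int,proj(cam("scene"),[*C,180])); save("press",cv2.resize(im[v-60:v+60,u-60:u+60],(480,480)))
E
```

```text
0.13540703706945245 [ 474.2 -254.5  254.7] [-1.7 -0.6  4.8] [0.04 0.31 0.04]
```

```bash
python3 - <<'E'
from h import *
C=[474.2,-254.5]; s=sense(); print(s["tool_pos"].round(2),s["wrist_force"].round(1))
for d in (2,4,6,7,8,8.7):
    if 254.7-s["tool_pos"][2]>6.6: break
    manip.line_to([*C,254.5-d],velocity=30); manip.hold(.1); s=sense(); print(d,s["tool_pos"].round(2),s["wrist_force"].round(1),round(float(s["width"]),3),s["clock"])
im,_=imaging.grab_frame("scene"); u,v=map(int,proj(cam("scene"),[*C,180])); save("press",cv2.resize(im[v-60:v+60,u-60:u+60],(480,480)))
E
```

```text
[ 474.22 -254.55  252.79] [-2.3  0.2  6.2]
2 [ 474.2  -254.56  252.81] [-2.2  1.3  6.1] 0.132 26.7667
4 [ 474.2  -254.54  251.02] [-2.9  0.9  8.2] 0.13 27.1167
6 [ 474.21 -254.53  249.27] [-1.7  1.6 10.5] 0.132 27.4667
7 [ 474.19 -254.54  248.37] [-3.1  1.7 10.6] 0.13 27.8167
8 [ 474.19 -254.53  247.5 ] [-3.1  0.7 10.8] 0.131 28.1667
```

View pics/press.png

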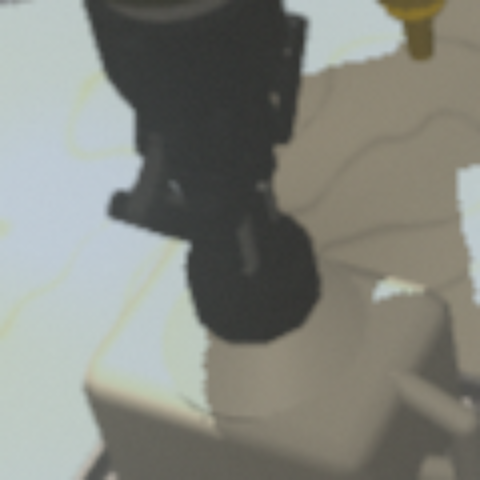

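```bash
python3 - 2>/dev/null <<'E'
from h import *
C=[474.2,-254.5]; a=-78.8; z=246.1
manip.line_to([*C,z],velocity=20); manip.hold(.1)
print(np.mean([(manip.hold(.02),sense()["wrist_force"])[1] for _ in range(10)],0).round(1),sense()["tool_pos"].round(1))
for t in (10,20,30,40,50,60):
    manip.goto_joints(solver.inverse_kinematics([*C,z],down(a+t))); manip.hold(.1); s=sense()
    print(t,s["tool_pos"].round(1),s["wrist_force"].round(1),s["ft_torque"].round(2),round(float(s["width"]),3),s["joint_positions"][5].round(1),s["clock"])
    if abs(s["ft_torque"][2])>3: break
im,_=imaging.grab_frame("scene"); u,v=map(int,proj(cam("scene"),[*C,180])); save("turn",cv2.resize(im[v-60:v+60,u-60:u+60],(480,480)))
E
```

```text
[-3.6  1.6 11.9] [ 474.2 -254.5  247.1]
10 [ 474.6 -254.8  247.4] [-0.9  1.1 12.4] [0.11 0.25 0.02] 0.132 28.0 29.125
20 [ 474.7 -254.9  247.4] [-0.6  0.  11.1] [0.05 0.13 0.11] 0.134 18.0 29.5167
30 [ 474.8 -254.9  247.4] [ 0.2 -0.8 12.1] [ 0.05  0.1  -0.03] 0.131 8.0 29.9083
40 [ 474.8 -254.9  247.4] [-0.6 -0.9 11.8] [0.05 0.07 0.05] 0.131 -2.0 30.3
50 [ 474.8 -254.9  247.4] [-0.2 -0.1 11.7] [0.06 0.06 0.06] 0.133 -12.0 30.6917
60 [ 474.8 -254.9  247.4] [-0.1  0.3 11.6] [0.05 0.07 0.11] 0.135 -22.0 31.0833
```

View pics/turn.png

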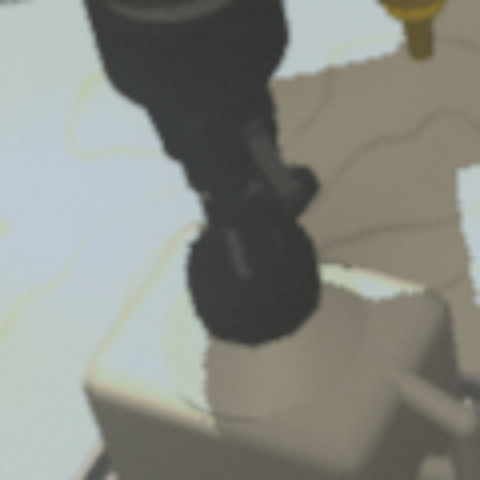

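```bash
python3 - 2>/dev/null <<'E'
from h import *
C=[474.5,-254.7]
for z in (251,255,259,265,275,285):
    manip.line_to([*C,z],velocity=40); s=sense(); print(z,s["tool_pos"].round(1),s["wrist_force"].round(1),s["ft_torque"].round(2),round(float(s["width"]),3))
    if s["wrist_force"][2]<-15: print("STUCK"); break
else:
    manip.line_to([*C,349],velocity=80); manip.hold(.5)
s=sense(); print(s["tool_pos"].round(1),s["wrist_force"].round(1),s["width"],s["clock"])
A=[]
for n in("scene","side"):
    im,d=imaging.grab_frame(n); u,v=map(int,proj(cam(n),[*C,230])); y,x=max(v-75,0),max(u-65,0); A.append(cv2.resize(im[y:y+150,x:x+130],(390,450)))
    vv,uu=np.mgrid[:420,:560]; w=deproj(cam(n),uu,vv,d); w[d<=0]=np.nan; r=np.hypot(w[...,0]-C[0],w[...,1]-C[1])
    q=w[(r<40)&(w[...,2]>205)&(w[...,2]<272)]; print(n,len(q),q[:,2].min() if len(q) else None,np.median(q,0)); k=w[(r<14)&(w[...,2]>140)&(w[...,2]<180)]; print("neck pts",len(k),np.median(k,0) if len(k) else "")
    B=np.array([461.5,245.5]); r=np.hypot(w[...,0]-B[0],w[...,1]-B[1]); k=w[(r<40)&(w[...,2]>100)]; print("funnel top",np.percentile(k[:,2],99).round(1))
save("off",np.hstack(A))
E
```

```text
251 [ 474.9 -255.   251.8] [-0.3 -0.4  7.7] [-0.06  0.04 -0.01] 0.132
255 [ 474.8 -255.   255.3] [ 2.2 -0.9  3.8] [-0.25 -0.31  0.  ] 0.132
259 [ 474.3 -254.5  258.6] [ 0.7 -0.6 -0.7] [-0.05 -0.01  0.02] 0.128
265 [ 474.5 -254.6  265.1] [-0.2  1.  -1.9] [ 0.03  0.02 -0.02] 0.13
275 [ 474.5 -254.7  275.3] [ 0.5  0.5 -0.7] [0.02 0.01 0.04] 0.127
285 [ 474.5 -254.7  285.2] [-1.   0.2 -1.1] [0.   0.01 0.01] 0.129
[ 474.5 -254.7  348.9] [0.3 0.8 0.2] 0.1314504473646031 34.4583
scene 422 243.50607889109915 [ 494.60235658 -272.29541578  259.72483039]
neck pts 178 [ 477.39091374 -256.62026518  175.93311074]
funnel top 178.3
side 0 None [nan nan nan]
neck pts 0 
funnel top 176.8
```

View pics/off.png

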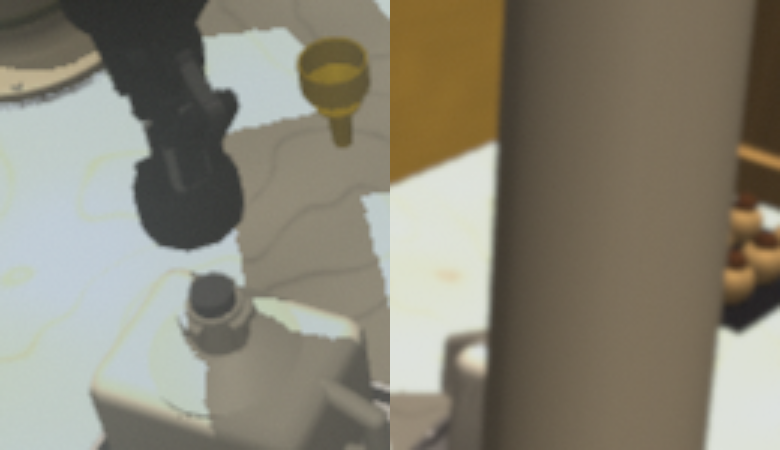

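```bash
python3 -c "
from h import *
order.close_job(); print(sense()['clock'])"
```

```text
the job is handed in; nothing more can be done
the job is handed in; nothing more can be done
```

I set the funnel in the bottle and let go of it, took the cap off the jug, and handed the job in with the gripper still holding the cap. The clock read 34.5 s at the last check, against the 56 s limit. No verdict is reported.

- **Funnel:** I took the metal funnel standing in the drip cup and left the yellow and purple look-alikes alone. After I let go, its rim was level at about 176 mm, the height expected when fully home. It sat within about 1 mm of the neck axis by the wrist camera. The bottle was still upright and had not visibly moved.
- **Cap:** I pressed it about 7 mm, at about 12 N. I turned it 60° anticlockwise with the press force staying at 11–12 N, then lifted it with no sticking. It is held at about 120 N, with its lower edge near 244 mm, roughly 79 mm above the jug mouth and close to its axis. It looks upright in the scene view.

**Checks that failed or disagreed:**
- The arm blocked the side camera's view of the jug at the end, so only the scene camera and the wrist force confirm the cap.
- The scene camera read about 176 mm at the open neck, against the 165 mm I expected. I took that to be the dark plug (the sprung liner) standing up in the mouth, but did not check it further.
- The two fixed cameras differ by up to about 4 mm, so I used the wrist camera's positions for the grasps.
- I did not recheck the shaker and pastry box at the end; the arm never went near them.

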